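# Brace the square jar in its block and unscrew its tight lid

### The arm

A 6-joint arm with a two-finger parallel gripper is mounted at the origin on a cart in front of the work surface, level with it; the furniture and walls round the work are solid. World frame = base frame: x ahead of the robot, y to its left, z up, the work surface at z = 0. Lengths are in m, angles in rad, forces in N, time in s.
With the tool pointing down it reaches from about 0.3 to 0.875 m from the base axis. Payload 6.4 kg.
Tool frame: the origin (TCP) lies where the fingers leave the gripper's body, on its centre line; the fingertips stand 73 mm ahead of it and the grasp point (between the pads) lies 54 mm ahead of it (robot.pinch_z is the distance from the TCP to the grasp point, in m); z points along the fingers, y is the line along which they close (so a half turn about z gives the same grasp; the last joint's range is limited). The gripper opens to 85 mm and grips with 20 to 120 N. Pads are 22 mm wide; open, the fingers measure 114 mm over their backs; the gripper's body (76 mm by 85 mm) begins 54 mm behind the grasp point. The pads swing forward as they close: fully open they stand 13 mm farther back than shut.
Start: joints at [0.971, 0.181, 1.607, -0, 1.354, -0.206], TCP at [0.221, 0.531, 0.304] pointing down, gripper open.
Joint ranges: [-2.99, 2.99], [-0.89, 2.07], [0.3, 2.58], [-1.14, 4.28], [0, 2.63], [-3.12, 3.12]. Speed limits (rad/s): [2.57, 2.57, 3.01, 3.14, 3.14, 3.14].

### API

Orientations are given as a unit quaternion [x, y, z, w].
In Python, from bench import robot gives the robot as it stands.
- The arm moves only by the tool send_rows, never from a script. Its argument "commands" is a list of rows, each an object with "offset": the shift along the tool's x, y, z scaled (see below), a list of three; "spin": the turn about the tool's z scaled (see below); "claw": the closure, from -1 (fully open) to 1 (shut), so that 0 is half open. A call has 1 to 5 rows; each row shifts and turns the commanded pose from where the row before left it, along the tool's axes as they then stand; what a row does not reach is not made up. The controller multiplies each number of a shift by 0.04 m and each number of a turn by 8 degrees. A row lasts 1/10 s, in which the tool goes at most 50 mm and 8.59 degrees, less where a joint would pass 70% of its speed; a pose out of reach is approached as far as the arm can. A call with a number of a shift or a turn outside -1 to 1 is refused whole. A call with a gripper value outside its range is refused whole. The fingers move at their own pace and stop on an object; "force" is the grip in N (left out, the last holds). Time passes only in rows, so rows that do not move let the fingers close. It gives the time, the measured TCP pose, the force, the opening and the grip force at its end, in the units of the state.
- robot.sense(): the state, without advancing time (a new reading comes with each control period).
- robot.grab_frame(name): name is "side" or "top" or "wrist"; returns the picture (384x512x3 uint8, blue, green, red); there is no depth.
- robot.calibration(name): a dict with "K" (3x3 intrinsics, pixels), "cam_to_world" (4x4, takes a point from camera to world coordinates); the wrist camera has in their place "mount" (4x4, takes a point from camera to tool coordinates, whose origin is the TCP and whose axes are the flange's). Camera axes: x right, y up, looking along -z (the intrinsics and any distortion apply to the point x, -y, -z); pixel columns grow to the right and rows downward; lengths in m; the calibration is good to about 2 mm. The wrist camera is an equidistant fisheye: a pixel r from the principal point sees the ray r / f radians off the axis. A picture is of the moment at which its call begins: read the wrist's pose just before it. calibration takes no time and is no camera call.
- robot.finish_job(): hands the job in; it is judged then, once.
Trained networks look in the newest picture that a camera, given by its name, has taken for a name from the list of things; names that differ only in an ending like _2 or _b are one class to them, and where a whole thing is asked for, a point or a joint stands for the part that bears it (a point fixed in the world has none). Each returns a list of dicts, best first, with "p" (0 to 1); they miss things now and then, are a little off and sometimes report something else, mostly with a low value. They report only what shows in the picture. A call takes as long as a camera call. They do not tell look-alikes from the thing itself.
- robot.find_in(thing, camera): "bbox" ([left, top, right, bottom] in pixels, round what is visible of it).
- robot.landmark_of(thing, camera): "xy" ([column, row] in pixels: a listed point, or the origin of a listed thing).
The state is a dict: "time_s": time; "joint_pos": joint angles; "qvel": joint speeds; "tau": joint torques, N m; "ee_pos": TCP position; "ee_rot": TCP orientation; "contact_force": force on the tool from outside, world axes, zero at the start; "ft_torque": the same for the moment, N m; "gripper_width": finger opening in m; "grasp_force": force on a finger pad.
Only numpy, scipy, OpenCV 4.12 (cv2) and the standard library are available. Lean on these libraries where they do the work, as an engineer would, in place of code of your own. Each camera call takes 0.05 s, during which the arm holds its last target. There are 200 camera calls.

### The job

The lid of the square nut jar is too tight to open while the jar stands free. Lift the closed jar, lower it upright into the square pocket of the wooden brace block until it stands on the pocket's floor, then unscrew the lid (counter-clockwise seen from above) until its threads let go and raise it straight up. Finish still gripping the lid level and centred just above the jar's mouth, wholly clear of it by about 1 to 2 cm, with the jar left standing in the block and the tin, the spice jar and the salt carton left alone.

Things in the scene. Friction and masses are not known exactly. Their poses are not given: they have to be found in the camera images.
- jar: Clear square jar of nuts (without its lid): flat-sided body 60 x 60 mm, 78 mm high, shoulder up to z = 87 mm, round neck 40 mm across up to the rim at z = 112 mm; about 0.4 kg. Origin at the centre of its underside, z up, x and y square to its sides (all four yaws fit the pocket). Starts on the worktop, lid screwed tight.
- jar_mouth (a point): Centre of the jar's mouth, in the plane of the rim, 112 mm above the jar's underside; axes as the jar's.
- jar_lid: Round ribbed metal twist-off lid, 54 mm across, 22 mm high, 50 g. Origin at the centre of its lower edge, z up. Closed, its axes are parallel to the jar's and its lower edge is 94 mm above the jar's underside (18 mm below the rim); below it show 7 mm of bare neck, then the shoulder. Screwed tight, it carries the jar if the jar is lifted by it.
- lid_top (a point): Centre of the lid's flat top, 22 mm above its lower edge. The lid has three lugs under ramped threads: the first degrees of turn are tight, about 0.15 to 0.3 N m, more than a free-standing jar resists. Turned counter-clockwise from above relative to the jar it rises about 1 mm, lets go at about 0.9 rad and meets a stop at about 1.55 rad, so 1.2 to 1.3 rad is right; then it lifts straight off.
- brace: Fixed wooden block 104 x 104 mm, 40 mm high, on a foot strip 150 mm long (along y), 60 mm wide, 8 mm high, a screw at each end. In its top a square pocket 66 x 66 mm, 30 mm deep, with a 3 mm bevel, sides along its x and y. Origin at the centre of its underside, z up. The jar has 3 mm to spare on each side and can turn about 0.1 rad each way before its corners bear.
- brace_pocket (a point): Centre of the pocket's floor, 10 mm above the worktop; axes as the brace's.
- tin: Bystander: closed food tin, 76 mm across and 58 mm high, standing between the jar and the block. Origin at the centre of its underside.
- spice: Bystander: slim round spice jar, 46 mm across and 106 mm high. Origin at the centre of its underside.
- salt_box: Bystander: upright carton of table salt, 44 x 65 mm and 148 mm high. Origin at the centre of its underside.
Not all that is in view belongs to the job. There is more than one size of the jar_lid; the one meant has the size given above.

How it is judged:
By the outcome, as a careful person would: the job done as asked, in the order asked, and still so for the second after the job is handed in, while the arm keeps its last pose, push and grip.
It also fails if it takes over 51 s, if anything falls off the work surface, if the arm or the gripper's body presses on something with over 40 N, if the wrist force passes 120 N, or if a joint passes its speed limit or range.

## Working session

There is one attempt and no reset: what is moved stays moved. The work goes in short steps, Python scripts to look and compute and a tool call to move; the robot and the scene stay as the last step left them, time stands still between calls to the robot, and variables do not carry over. Pictures are saved under pics/ and viewed, at most 10 in all, crops included, and the job is handed in when it is done.

Besides the shell and the picture viewer there is one more tool, called after "Call:" as name(argument=value, ...) on one line, values as JSON. send_rows: Moves the arm, as the interface text tells. Shifts and turns lie within -1 to 1; 1 stands for 0.04 m of shift or 8 degrees of turn. Its arguments: {"type":"object","properties":{"commands":{"type":"array","items":{"type":"object","properties":{"offset":{"type":"array","items":{"type":"number","minimum":-1,"maximum":1}},"spin":{"type":"number","minimum":-1,"maximum":1},"claw":{"type":"number"}}}},"force":{"type":"number"}},"required":["commands"]}

```bash
mkdir -p pics; ls
cat > h.py <<'E'
import numpy as np, cv2
from bench import robot
from scipy.spatial.transform import Rotation as R
def ray(cam,uv,st=None):
    c=robot.calibration(cam);K=np.array(c["K"]);u=(uv[0]-K[0,2])/K[0,0];v=(uv[1]-K[1,2])/K[1,1]
    if cam=="wrist":
        r=np.hypot(u,v);s=np.sin(r)/r if r>1e-9 else 1
        d=np.array([u*s,-v*s,-np.cos(r)])
        T=np.eye(4);T[:3,:3]=R.from_quat(st["ee_rot"]).as_matrix();T[:3,3]=st["ee_pos"];T=T@np.array(c["mount"])
    else:
        d=np.array([u,-v,-1]);T=np.array(c["cam_to_world"])
        if "dist" in c: print("dist",c["dist"])
    return T[:3,3],T[:3,:3]@d
def at_z(cam,uv,z,st=None):
    o,d=ray(cam,uv,st);return o+d*(z-o[2])/d[2]
E
python3 - <<'E'
from h import *
s=robot.sense();print(s)
for c in("side","top","wrist"):
    print(c,{k:np.round(v,3).tolist() if not isinstance(v,str) else v for k,v in robot.calibration(c).items()})
    im=robot.grab_frame(c);cv2.imwrite(f"pics/{c}0.png",im)
    for t,z in(("jar",0),("jar_lid",.094),("lid_top",.116),("brace",0),("brace_pocket",.01),("tin",0),("spice",0),("salt_box",0)):
        b=robot.find_in(t,c) if t!="brace_pocket" else [];l=robot.landmark_of(t,c)
        print(t,[(np.round(x["bbox"]).tolist(),round(x["p"],2)) for x in b[:3]],[(np.round(x["xy"]).tolist(),round(x["p"],2),np.round(at_z(c,x["xy"],z,s),3).tolist()) for x in l[:3]])
E
```

```text
pics
{'time_s': 0.0, 'joint_pos': array([ 9.70709473e-01,  1.81524621e-01,  1.60801562e+00,  3.68480624e-06,
        1.35379255e+00, -2.06339715e-01]), 'qvel': array([5.56642771e-04, 3.41236606e-05, 1.15316047e-03, 2.54642195e-03,
       2.23144349e-04, 3.19652302e-04]), 'tau': array([ 1.21153453e-04, -4.44878697e+01, -3.51332474e+01, -1.29870823e-04,
        9.03519831e-03, -7.45716449e-07]), 'ee_pos': array([0.22035623, 0.53063646, 0.30298959]), 'ee_rot': array([ 1.95604571e-01,  9.80682464e-01, -7.99587687e-04, -3.43048642e-04]), 'contact_force': array([-0.66806369, -0.25912213, -0.0828308 ]), 'ft_torque': array([-0.02256246,  0.00706937,  0.0167118 ]), 'grasp_force': 0.0, 'gripper_width': 0.08529902721021423}
side {'K': [[475.779, 0.0, 262.622], [0.0, 475.779, 200.391], [0.0, 0.0, 1.0]], 'cam_to_world': [[-0.999, 0.03, -0.017, 0.569], [-0.032, -0.659, 0.751, 0.985], [0.011, 0.751, 0.66, 0.842], [0.0, 0.0, 0.0, 1.0]]}
jar [([285.0, 268.0, 330.0, 306.0], 0.76)] [([305.0, 295.0], 0.57, [0.487, 0.335, 0.0])]
jar_lid [([295.0, 249.0, 324.0, 277.0], 0.88), ([278.0, 252.0, 300.0, 264.0]
[... 1688 characters left out ...]
in [([245.0, 224.0, 277.0, 258.0], 0.88)] [([260.0, 242.0], 0.88, [0.477, 0.14, 0.0])]
spice [([301.0, 144.0, 328.0, 173.0], 0.94)] [([310.0, 161.0], 0.91, [0.655, -0.013, 0.0])]
salt_box [([167.0, 149.0, 202.0, 185.0], 0.67)] [([187.0, 170.0], 0.73, [0.681, 0.289, 0.0])]
wrist {'K': [[297.319, 0.0, 261.703], [0.0, 297.319, 192.485], [0.0, 0.0, 1.0]], 'mount': [[0.0, 0.951, 0.309, 0.079], [1.0, -0.0, -0.0, -0.001], [-0.0, 0.309, -0.951, -0.069], [0.0, 0.0, 0.0, 1.0]]}
jar [] [([215.0, 343.0], 0.76, [0.486, 0.329, 0.0])]
jar_lid [] []
lid_top [] []
brace [] []
brace_pocket [] []
tin [([104.0, 343.0, 148.0, 384.0], 0.69)] [([133.0, 355.0], 0.86, [0.478, 0.142, 0.0])]
spice [] []
salt_box [] []
```

Run:
```python
import cv2,numpy as np
a=cv2.imread("pics/top0.png")[130:290,140:400];b=cv2.imread("pics/side0.png")[140:320,190:350]
a=cv2.resize(a,None,fx=3,fy=3,interpolation=2);cv2.imwrite("pics/topc.png",a)
cv2.imwrite("pics/sidec.png",cv2.resize(b,None,fx=3.3,fy=3.3,interpolation=2))
```

```text
(no output)
```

View pics/topc.png

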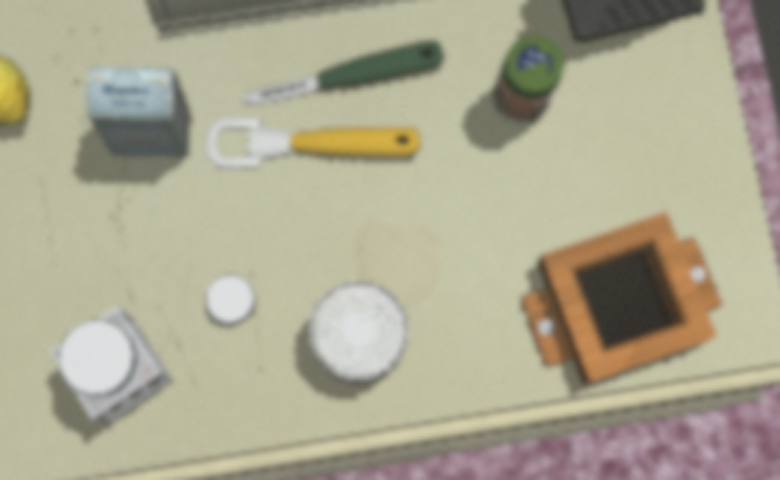

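View pics/sidec.png

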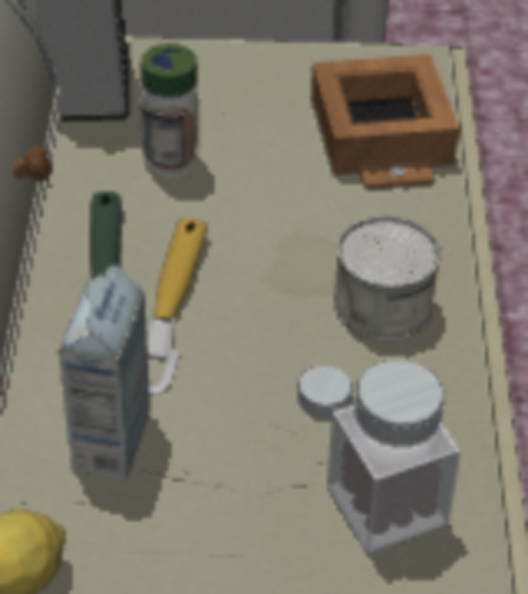

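Candidates for the lid: the one screwed on the square jar, at top (172,248), and a smaller loose lid on the worktop at (216,230). The right one is the larger lid on the jar. I also checked these in the top view:
- Tin at (260,242)
- Brace at (346,230), with its pocket empty
- Spice jar at (310,161)
- Salt carton at (187,170)

Next I go above the jar for a close look.

Call:
send_rows(commands=[{"offset": [-0.9, -0.225, 0], "spin": 0, "claw": -1}, {"offset": [-0.9, -0.225, 0], "spin": 0, "claw": -1}, {"offset": [-0.9, -0.225, 0], "spin": 0, "claw": -1}, {"offset": [-0.9, -0.225, 0], "spin": 0, "claw": -1}, {"offset": [-0.9, -0.225, 0], "spin": 0, "claw": -1}], force=90)

```text
time_s: 2.9
ee_pos: [0.3706, 0.4194, 0.304]
ee_rot: [0.196, 0.981, 0.0, 0.0]
contact_force: [0.6, -0.6, -0.3]
gripper_width: 0.0853
grasp_force: 0.0
```

Call:
send_rows(commands=[{"offset": [-0.9, -0.225, 0], "spin": 0, "claw": -1}, {"offset": [-0.9, -0.225, 0], "spin": 0, "claw": -1}, {"offset": [-0.9, -0.225, 0], "spin": 0, "claw": -1}, {"offset": [-0.87, -0.225, 0], "spin": 0, "claw": -1}, {"offset": [0, 0, 0], "spin": 0, "claw": -1}])

```text
time_s: 3.4
ee_pos: [0.4908, 0.3295, 0.3038]
ee_rot: [0.198, 0.98, -0.0, 0.001]
contact_force: [0.0, 0.3, 0.7]
gripper_width: 0.0857
grasp_force: 0.0
```

Run:
```python
from h import *
s=robot.sense();print(s["time_s"],s["ee_pos"],s["ee_rot"],s["joint_pos"],robot.pinch_z)
im=robot.grab_frame("wrist");cv2.imwrite("pics/w1.png",im)
for t,z in(("jar",0),("jar_lid",.094),("lid_top",.116),("brace_pocket",.01)):
    print(t,[(np.round(x["xy"]).tolist(),round(x["p"],2),np.round(at_z("wrist",x["xy"],z,s),4).tolist()) for x in robot.landmark_of(t,"wrist")[:3]])
b=[x["bbox"] for x in robot.find_in("jar_lid","wrist")[:2]];print(b)
for q in b: print(at_z("wrist",[(q[0]+q[2])/2,(q[1]+q[3])/2],.108,s))
```

```text
3.4 [0.49084792 0.32954663 0.30384012] [ 1.97830454e-01  9.80235914e-01 -2.86671663e-04  7.62713295e-04] [ 3.91229711e-01  2.16127271e-01  1.56547545e+00 -1.35573891e-03
  1.35904207e+00 -7.80993896e-01] 0.0539
jar [([259.0, 155.0], 0.96, [0.4826, 0.3291, 0.0])]
jar_lid [([262.0, 177.0], 0.94, [0.4875, 0.3308, 0.094]), ([208.0, 209.0], 0.9, [0.4969, 0.2674, 0.094])]
lid_top [([260.0, 179.0], 0.83, [0.4827, 0.3307, 0.116]), ([208.0, 211.0], 0.63, [0.493, 0.2735, 0.116])]
brace_pocket [([45.0, 251.0], 0.75, [0.4804, -0.0746, 0.01])]
[[194.0, 198.2, 219.1, 226.4], [230.4, 144.3, 287.9, 206.0]]
[0.49557221 0.2689193  0.108     ]
[0.48128861 0.33044378 0.108     ]
```

View pics/w1.png

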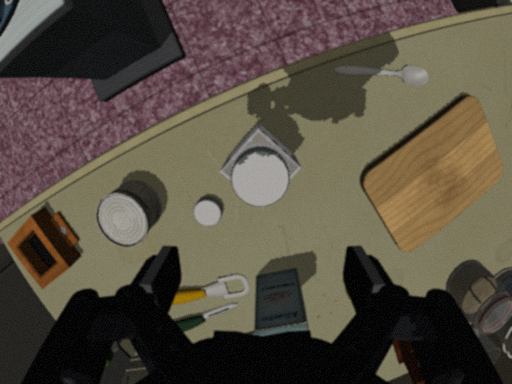

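The close view confirms the choice: the big lid on the square jar is at (260,177), and the small loose lid at (207,211) is the look-alike. The jar's shoulder corners show at about (260,125), (220,172) and (300,168). Next I work out the yaws of the jar and the brace.

Run:
```python
from h import *
s=robot.sense()
P=[at_z("wrist",u,.078,s)[:2] for u in((220,172),(260,125),(300,168))]
print(np.round(P,4)); 
for a,b in((0,1),(1,2)): d=P[b]-P[a];print(np.linalg.norm(d),np.degrees(np.arctan2(d[1],d[0])))
d=P[2]-P[0];print("diag",np.degrees(np.arctan2(d[1],d[0])),np.linalg.norm(d),(P[0]+P[2])/2)
f=lambda p:(140+p[0]/3,130+p[1]/3)
Q=[at_z("top",f(p),.04)[:2] for p in((543,260),(667,215),(715,335),(590,382))]
print("brace",np.round(Q,4),np.mean(Q,0))
for i in range(4): d=Q[(i+1)%4]-Q[i];print(np.linalg.norm(d),np.degrees(np.arctan2(d[1],d[0])))
S=[at_z("top",f(p),.012)[:2] for p in((545,327),(697,274))];d=S[1]-S[0];print("screws",np.mean(S,0),np.linalg.norm(d),np.degrees(np.arctan2(d[1],d[0])))
# wrist close-up of jar region, save crop for check
im=cv2.imread("pics/w1.png")[105:225,180:320];cv2.imwrite("pics/w1c.png",cv2.resize(im,None,fx=5,fy=5,interpolation=2))
R_=R.from_quat(s["ee_rot"]).as_matrix();print("toolx deg",np.degrees(np.arctan2(R_[1,0],R_[0,0])));print("tool delta units",R_.T@(np.array([.4855,.3307,.162])-s["ee_pos"])/.04)
```

```text
[[0.4654 0.2951]
 [0.4368 0.3515]
 [0.4928 0.3726]]
0.06317888710643914 116.83716746920126
0.0598364227016949 20.63189185947566
diag 70.46923184764167 0.08218707887716292 [0.47908904 0.33383086]
brace [[ 0.5087 -0.0078]
 [ 0.5278 -0.1096]
 [ 0.4303 -0.1265]
 [ 0.4108 -0.0252]] [ 0.46939762 -0.06728589]
0.10361046781657708 -79.38735587831005
0.09893088914812635 -170.18746686665506
0.10310741547995027 100.92683688208963
0.0994905145511878 10.107649548463195
screws [ 0.47087385 -0.06677693] 0.12831675142594964 -80.2613880303376
toolx deg 157.5302960342154
tool delta units [ 1.76154488e-03 -6.90730313e-02  3.54744559e+00]
```

View pics/w1c.png

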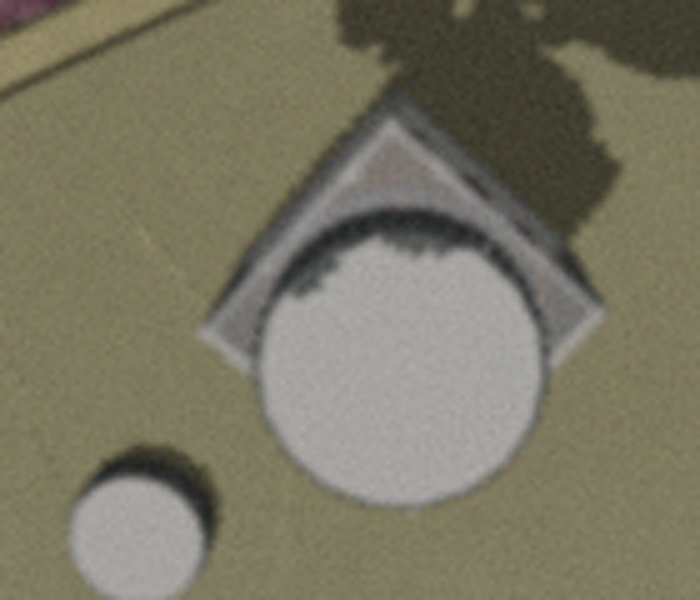

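Call:
send_rows(commands=[{"offset": [0, -0.07, 0.9], "spin": 0, "claw": -1}, {"offset": [0, 0, 0.9], "spin": 0, "claw": -1}, {"offset": [0, 0, 0.9], "spin": 0, "claw": -1}, {"offset": [0, 0, 0.6], "spin": 0, "claw": -1}, {"offset": [0, 0, 0.25], "spin": 0, "claw": -1}])

```text
time_s: 4.2
ee_pos: [0.4843, 0.3299, 0.1591]
ee_rot: [0.195, 0.981, -0.001, -0.002]
contact_force: [-1.1, -0.1, -0.4]
gripper_width: 0.0849
grasp_force: 0.0
```

Call:
send_rows(commands=[{"offset": [0, 0, 0], "spin": 0, "claw": -1}, {"offset": [0, 0, 0], "spin": 0, "claw": -1}])

```text
time_s: 4.4
ee_pos: [0.487, 0.3305, 0.1633]
ee_rot: [0.195, 0.981, 0.001, 0.001]
contact_force: [0.4, -0.3, 0.1]
gripper_width: 0.0856
grasp_force: 0.0
```

Run:
```python
from h import *
s=robot.sense();print(s["time_s"],s["ee_pos"],s["ee_rot"],s["contact_force"])
im=robot.grab_frame("wrist");cv2.imwrite("pics/w2.png",im)
for t,z in(("jar_lid",.094),("lid_top",.116)):
    print(t,[(np.round(x["xy"]).tolist(),round(x["p"],2),np.round(at_z("wrist",x["xy"],z,s),4).tolist()) for x in robot.landmark_of(t,"wrist")[:3]])
    print([(x["bbox"],x["p"]) for x in robot.find_in(t,"wrist")[:2]])
```

```text
4.4 [0.48704422 0.33049139 0.16326502] [1.95248894e-01 9.80753214e-01 5.62391575e-04 8.28368323e-04] [ 0.37304457 -0.27028223  0.13129075]
jar_lid [([184.0, 268.0], 0.91, [0.4802, 0.286, 0.094]), ([258.0, 248.0], 0.67, [0.4833, 0.3294, 0.094])]
[([203.9, 201.9, 317.2, 309.9], 0.87), ([179.3, 252.9, 200.9, 288.6], 0.75)]
lid_top [([179.0, 274.0], 0.7, [0.4719, 0.2937, 0.116]), ([259.0, 267.0], 0.68, [0.4818, 0.3308, 0.116])]
[([202.9, 199.0, 314.3, 312.2], 0.93), ([177.9, 248.7, 204.0, 292.3], 0.79)]
```

View pics/w2.png

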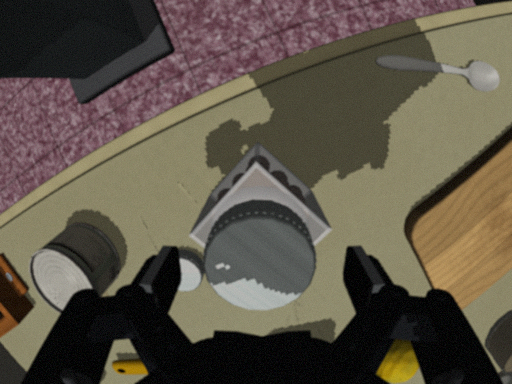

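The open fingers straddle the lid: its disc is centred near (260,260), the finger tips are at columns 160 and 365, and the loose lid is outside at (188,272). I nudge 2.5 mm along tool x and close.

Call:
send_rows(commands=[{"offset": [0.06, 0, 0], "spin": 0, "claw": -1}, {"offset": [0, 0, 0], "spin": 0, "claw": 1}, {"offset": [0, 0, 0], "spin": 0, "claw": 1}, {"offset": [0, 0, 0], "spin": 0, "claw": 1}, {"offset": [0, 0, 0], "spin": 0, "claw": 1}], force=90)

```text
time_s: 5.15
ee_pos: [0.4849, 0.3306, 0.1626]
ee_rot: [0.196, 0.981, 0.0, 0.001]
contact_force: [-0.3, -1.6, 5.4]
gripper_width: 0.0516
grasp_force: 95.5
```

Call:
send_rows(commands=[{"offset": [0, 0, 0], "spin": 0, "claw": 1}, {"offset": [0, 0, 0], "spin": 0, "claw": 1}, {"offset": [0, 0, 0], "spin": 0, "claw": 1}, {"offset": [0, 0, 0], "spin": 0, "claw": 1}])

```text
time_s: 5.55
ee_pos: [0.4849, 0.3306, 0.1626]
ee_rot: [0.196, 0.981, 0.0, 0.001]
contact_force: [0.1, -1.6, 6.3]
gripper_width: 0.0517
grasp_force: 95.5
```

Run:
```python
from h import *
s=robot.sense();print(s["time_s"],s["ee_pos"],s["contact_force"],s["gripper_width"],s["grasp_force"])
s0=dict(ee_pos=[0.48704422,0.33049139,0.16326502],ee_rot=[.195249,.980753,.00056,.00083])
P=[at_z("wrist",u,.078,s0)[:2] for u in((191,235),(257,165),(330,232))]
for a,b in((0,1),(1,2),(0,2)): d=P[b]-P[a];print(np.linalg.norm(d),np.degrees(np.arctan2(d[1],d[0])))
print((P[0]+P[2])/2, at_z("wrist",(260,259),.116,s0))
```

```text
5.55 [0.4848858  0.33061822 0.162558  ] [ 0.10173307 -1.58950074  6.3307259 ] 0.05171404434423595 95.52685746224597
0.05708330310327605 114.30891056249348
0.05810089651452257 24.410511121825134
0.08152288051725977 68.8544418669006
[0.48357707 0.33065532] [0.47790786 0.33298715 0.116     ]
```

Call:
send_rows(commands=[{"offset": [0, 0, -0.2], "spin": 0, "claw": 1}, {"offset": [0, 0, -0.5], "spin": 0, "claw": 1}, {"offset": [0, 0, -0.7], "spin": 0, "claw": 1}, {"offset": [0, 0, -0.6], "spin": 0, "claw": 1}, {"offset": [0, 0, -0.4], "spin": 0, "claw": 1}])

```text
time_s: 6.05
ee_pos: [0.4842, 0.3308, 0.259]
ee_rot: [0.196, 0.981, 0.0, -0.0]
contact_force: [0.9, -0.6, -5.1]
gripper_width: 0.0521
grasp_force: 95.3
```

Run:
```python
from h import *
for i in range(3): robot.grab_frame("wrist")
s=robot.sense();print(s["time_s"],s["ee_pos"],s["contact_force"],s["gripper_width"],s["grasp_force"])
im=robot.grab_frame("wrist");cv2.imwrite("pics/w3.png",im)
b=robot.grab_frame("side");cv2.imwrite("pics/s3.png",cv2.resize(np.hstack([im[100:340,100:400],cv2.resize(b[140:320,190:350],(213,240))]),None,fx=1.5,fy=1.5))
R_=R.from_quat(s["ee_rot"]).as_matrix();print(np.degrees(np.arctan2(R_[1,0],R_[0,0])),R_.T@(np.array([.470,-.067,s["ee_pos"][2]])-s["ee_pos"])/.04)
```

```text
6.2 [0.4843467  0.33080856 0.25816165] [ 0.9001605   0.31948973 -5.45691501] 0.051912984869075994 95.23770703934133
157.43915485342546 [-3.48440372e+00 -9.32173935e+00 -5.44449342e-03]
```

View pics/s3.png

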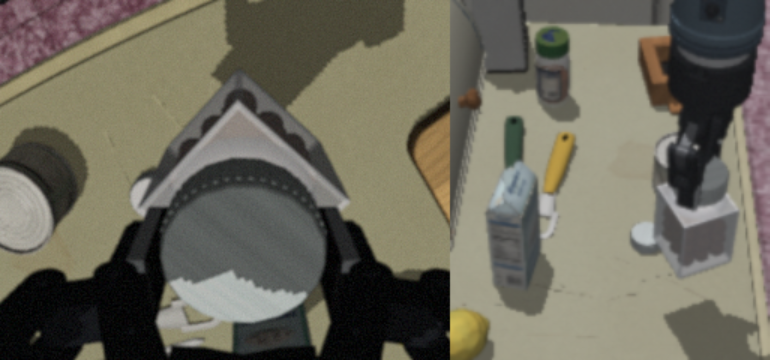

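The jar hangs upright from the lid, clear of the table. I carry it over the brace.

Call:
send_rows(commands=[{"offset": [-0.2, -0.6, 0], "spin": 0, "claw": 1}, {"offset": [-0.35, -0.93, 0], "spin": 0, "claw": 1}, {"offset": [-0.35, -0.93, 0], "spin": 0, "claw": 1}, {"offset": [-0.35, -0.93, 0], "spin": 0, "claw": 1}, {"offset": [-0.35, -0.93, 0], "spin": 0, "claw": 1}])

```text
time_s: 6.8
ee_pos: [0.4759, 0.1451, 0.2561]
ee_rot: [0.195, 0.981, -0.0, -0.002]
contact_force: [0.6, -0.2, -4.9]
gripper_width: 0.0518
grasp_force: 95.7
```

Call:
send_rows(commands=[{"offset": [-0.35, -0.93, 0], "spin": 0, "claw": 1}, {"offset": [-0.35, -0.93, 0], "spin": 0, "claw": 1}, {"offset": [-0.35, -0.93, 0], "spin": 0, "claw": 1}, {"offset": [-0.35, -0.93, 0], "spin": 0, "claw": 1}, {"offset": [-0.35, -0.83, 0], "spin": 0, "claw": 1}])

```text
time_s: 7.3
ee_pos: [0.4707, -0.0498, 0.2563]
ee_rot: [0.196, 0.981, 0.0, -0.001]
contact_force: [1.5, -0.3, -5.6]
gripper_width: 0.052
grasp_force: 95.7
```

Call:
send_rows(commands=[{"offset": [-0.13, -0.45, 0], "spin": 0, "claw": 1}, {"offset": [0, 0, 0], "spin": 0.87, "claw": 1}, {"offset": [0, 0, 0], "spin": 0.87, "claw": 1}, {"offset": [0, 0, 0], "spin": 0, "claw": 1}, {"offset": [0, 0, 0], "spin": 0, "claw": 1}])

```text
time_s: 7.8
ee_pos: [0.4693, -0.0667, 0.2568]
ee_rot: [0.311, 0.95, 0.0, -0.001]
contact_force: [-0.3, -0.2, -4.2]
gripper_width: 0.0517
grasp_force: 95.9
```

Run:
```python
from h import *
s=robot.sense();print(s["time_s"],s["ee_pos"],s["ee_rot"],s["joint_pos"],s["contact_force"],s["gripper_width"])
im=robot.grab_frame("wrist");cv2.imwrite("pics/w4.png",cv2.resize(im[90:350,110:410],None,fx=2,fy=2,interpolation=2))
t=robot.grab_frame("top");
cv2.imwrite("pics/t4.png",t)
R_=R.from_quat(s["ee_rot"]).as_matrix();print(np.degrees(np.arctan2(R_[1,0],R_[0,0])),R_.T@(np.array([.470,-.067,s["ee_pos"][2]])-s["ee_pos"])/.04)
```

```text
7.8 [ 0.46925859 -0.06672512  0.25675781] [ 3.11490407e-01  9.50248660e-01  8.10603977e-05 -1.09745452e-03] [-3.92410337e-01  2.55903916e-03  1.90027442e+00 -4.46823413e-06
  1.24096008e+00 -1.32968268e+00] [-0.30983265 -0.15087173 -4.23144912] 0.05167900205941095
143.7018002685135 [-1.90064905e-02  5.43406237e-03 -4.34800168e-05]
```

View pics/w4.png

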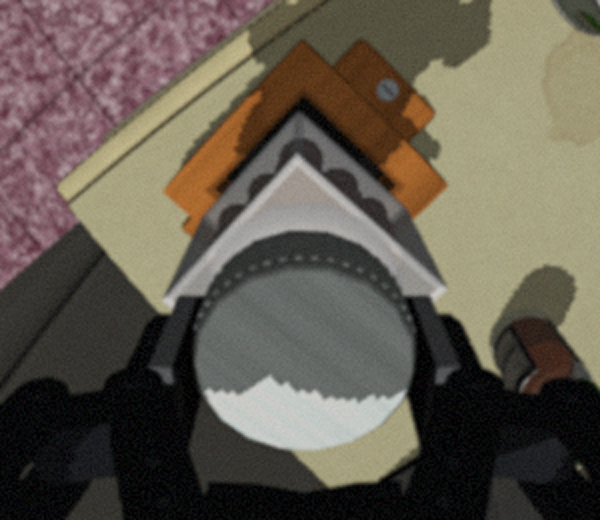

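Seen from the wrist, the jar hangs over the brace: brace top corners at crop (165,190), (303,40), (447,183), jar shoulder corners at (168,298), (296,157), (443,292).

Run:
```python
from h import *
s=dict(ee_pos=[.46925859,-.06672512,.25675781],ee_rot=[.311490,.950249,.000081,-.0010975])
for n,z,c in(("brace",.04,((165,190),(303,40),(447,183))),("jar",.172,((168,298),(296,157),(443,292)))):
    P=[at_z("wrist",(110+x/2,90+y/2),z,s)[:2] for x,y in c]
    print(n,(P[0]+P[2])/2)
    for a,b in((0,1),(1,2),(0,2)): d=P[b]-P[a];print(np.linalg.norm(d),np.degrees(np.arctan2(d[1],d[0])))
s2=robot.sense();print(s2["ee_pos"],s2["ee_rot"])
print(np.array(robot.calibration("wrist")["mount"])[:3,3])
```

```text
brace [ 0.47281968 -0.06837442]
0.10241239081250907 100.2342343267767
0.10176513730166549 9.808230110691618
0.14383832386901108 55.204217734599446
jar [ 0.46846556 -0.06596542]
0.05670419216208508 101.77148445675931
0.05881058911703379 10.573113349563025
0.08083664094323234 55.105557224481146
[ 0.4695554  -0.06668565  0.25727504] [ 3.11743950e-01  9.50165967e-01  5.50490608e-05 -5.85175888e-04]
[ 0.07874929 -0.00037749 -0.0689723 ]
```

Call:
send_rows(commands=[{"offset": [-0.09, 0, 0.3], "spin": 0, "claw": 1}, {"offset": [0, 0, 0.5], "spin": 0, "claw": 1}, {"offset": [0, 0, 0.3], "spin": 0, "claw": 1}, {"offset": [0, 0, 0], "spin": 0, "claw": 1}, {"offset": [0, 0, 0], "spin": 0, "claw": 1}])

```text
time_s: 8.4
ee_pos: [0.4727, -0.0691, 0.2136]
ee_rot: [0.313, 0.95, 0.0, -0.0]
contact_force: [-0.3, 0.5, -4.7]
gripper_width: 0.0519
grasp_force: 95.9
```

Call:
send_rows(commands=[{"offset": [0, 0, 0.1], "spin": 0, "claw": 1}, {"offset": [0, 0, 0.1], "spin": 0, "claw": 1}, {"offset": [0, 0, 0.1], "spin": 0, "claw": 1}, {"offset": [0, 0, 0], "spin": 0, "claw": 1}])

```text
time_s: 8.8
ee_pos: [0.4724, -0.069, 0.2013]
ee_rot: [0.313, 0.95, 0.0, -0.0]
contact_force: [-0.9, 0.4, -4.9]
gripper_width: 0.0518
grasp_force: 95.9
```

Call:
send_rows(commands=[{"offset": [0, 0, 0.1], "spin": 0, "claw": 1}, {"offset": [0, 0, 0.1], "spin": 0, "claw": 1}, {"offset": [0, 0, 0], "spin": 0, "claw": 1}])

```text
time_s: 9.1
ee_pos: [0.4723, -0.069, 0.1932]
ee_rot: [0.313, 0.95, 0.0, -0.001]
contact_force: [0.2, -0.8, -4.6]
gripper_width: 0.0515
grasp_force: 95.9
```

Call:
send_rows(commands=[{"offset": [0, 0, 0.15], "spin": 0, "claw": 1}, {"offset": [0, 0, 0.15], "spin": 0, "claw": 1}, {"offset": [0, 0, 0.1], "spin": 0, "claw": 1}, {"offset": [0, 0, 0], "spin": 0, "claw": 1}, {"offset": [0, 0, 0], "spin": 0, "claw": 1}])

```text
time_s: 9.6
ee_pos: [0.4727, -0.0691, 0.1777]
ee_rot: [0.313, 0.95, -0.0, -0.0]
contact_force: [-0.2, 0.6, -4.5]
gripper_width: 0.0517
grasp_force: 95.9
```

Call:
send_rows(commands=[{"offset": [0, 0, 0.05], "spin": 0, "claw": 1}, {"offset": [0, 0, 0.04], "spin": 0, "claw": 1}, {"offset": [0, 0, 0], "spin": 0, "claw": 1}])

```text
time_s: 9.9
ee_pos: [0.4726, -0.0691, 0.1741]
ee_rot: [0.313, 0.95, 0.0, -0.0]
contact_force: [0.1, -1.3, -5.1]
gripper_width: 0.0518
grasp_force: 95.9
```

Call:
send_rows(commands=[{"offset": [0, 0, 0.03], "spin": 0, "claw": 1}, {"offset": [0, 0, 0], "spin": 0, "claw": 1}, {"offset": [0, 0, 0], "spin": 0, "claw": 1}])

```text
time_s: 10.2
ee_pos: [0.4727, -0.0691, 0.1731]
ee_rot: [0.313, 0.95, 0.0, -0.0]
contact_force: [-0.1, -0.2, -4.4]
gripper_width: 0.0518
grasp_force: 95.9
```

Call:
send_rows(commands=[{"offset": [0, 0, 0.03], "spin": 0, "claw": 1}, {"offset": [0, 0, 0], "spin": 0, "claw": 1}, {"offset": [0, 0, 0], "spin": 0, "claw": 1}])

```text
time_s: 10.5
ee_pos: [0.4731, -0.0693, 0.1726]
ee_rot: [0.313, 0.95, -0.0, 0.0]
contact_force: [-2.3, 0.1, 4.7]
gripper_width: 0.052
grasp_force: 96.8
```

The jar stands on the pocket floor: contact came at TCP z 0.1726, as predicted. Joint 6 at about -1.33 leaves room for the counter-clockwise turn, so I start unscrewing.

Call:
send_rows(commands=[{"offset": [0, 0, 0], "spin": -0.5, "claw": 1}, {"offset": [0, 0, 0], "spin": -0.6, "claw": 1}, {"offset": [0, 0, -0.005], "spin": -0.6, "claw": 1}, {"offset": [0, 0, 0], "spin": -0.6, "claw": 1}, {"offset": [0, 0, 0], "spin": 0, "claw": 1}], force=100)

```text
time_s: 11.0
ee_pos: [0.4734, -0.0694, 0.1726]
ee_rot: [0.157, 0.988, -0.0, 0.001]
contact_force: [0.5, 0.1, 1.5]
gripper_width: 0.0516
grasp_force: 104.3
```

Run:
```python
from h import *
s=robot.sense();print(s["time_s"],s["ee_pos"],s["joint_pos"],s["contact_force"],s["ft_torque"],s["gripper_width"])
im=robot.grab_frame("wrist");cv2.imwrite("pics/w5.png",cv2.resize(im[90:350,110:410],None,fx=2,fy=2,interpolation=2))
R_=R.from_quat(s["ee_rot"]).as_matrix();print(np.degrees(np.arctan2(R_[1,0],R_[0,0])))
```

```text
11.0 [ 0.47341915 -0.06935788  0.17264329] [-3.94285192e-01  1.33580942e-01  1.95452046e+00  1.26381839e-04
  1.05154371e+00 -1.65026837e+00] [0.54158449 0.1391501  1.50566908] [ 0.00466958 -0.0579851   0.00677921] 0.05160837253116922
161.95895036155315
```

View pics/w5.png

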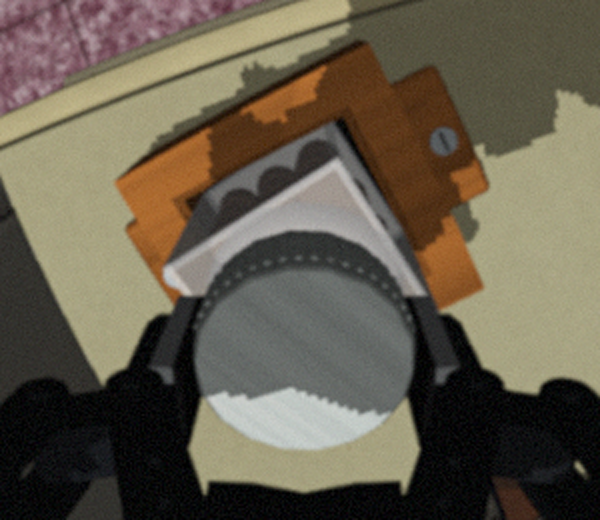

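The jar's body has turned about 5° and now bears on the pocket, and the lid is about 13° into its turn relative to the jar. I need about 59° more of tool turn.

Call:
send_rows(commands=[{"offset": [0, 0, -0.003], "spin": -0.6, "claw": 1}, {"offset": [0, 0, -0.003], "spin": -0.8, "claw": 1}, {"offset": [0, 0, -0.003], "spin": -0.8, "claw": 1}, {"offset": [0, 0, -0.003], "spin": -0.8, "claw": 1}, {"offset": [0, 0, 0], "spin": -0.8, "claw": 1}])

```text
time_s: 11.55
ee_pos: [0.4732, -0.0692, 0.1728]
ee_rot: [-0.108, 0.994, -0.0, 0.001]
contact_force: [1.7, 0.4, -1.1]
gripper_width: 0.0521
grasp_force: 104.2
```

Call:
send_rows(commands=[{"offset": [0, 0, -0.003], "spin": -0.8, "claw": 1}, {"offset": [0, 0, -0.003], "spin": -0.8, "claw": 1}, {"offset": [0, 0, 0], "spin": -0.8, "claw": 1}, {"offset": [0, 0, 0], "spin": -0.8, "claw": 1}, {"offset": [0, 0, 0], "spin": -0.4, "claw": 1}])

```text
time_s: 12.05
ee_pos: [0.473, -0.069, 0.1729]
ee_rot: [-0.352, 0.936, -0.0, 0.0]
contact_force: [1.6, 1.9, -0.1]
gripper_width: 0.0518
grasp_force: 104.1
```

Call:
send_rows(commands=[{"offset": [0, 0, 0], "spin": 0, "claw": 1}, {"offset": [0, 0, 0], "spin": 0, "claw": 1}])

```text
time_s: 12.25
ee_pos: [0.473, -0.069, 0.1729]
ee_rot: [-0.35, 0.937, -0.0, 0.0]
contact_force: [0.7, 2.3, -0.1]
gripper_width: 0.0517
grasp_force: 104.1
```

Run:
```python
from h import *
s=robot.sense();print(s["time_s"],s["ee_pos"],s["joint_pos"],s["contact_force"],s["ft_torque"],s["gripper_width"])
im=robot.grab_frame("wrist");cv2.imwrite("pics/w6.png",cv2.resize(im[90:350,110:410],None,fx=2,fy=2,interpolation=2))
R_=R.from_quat(s["ee_rot"]).as_matrix();print(np.degrees(np.arctan2(R_[1,0],R_[0,0])))
```

```text
12.25 [ 0.47295324 -0.06903539  0.17291482] [-3.94143801e-01  1.32739648e-01  1.95481110e+00  3.75125266e-04
  1.05352740e+00 -2.67994430e+00] [ 0.70490147  2.26449276 -0.09100643] [ 0.17146859 -0.21706423  0.02244214] 0.05170761021860517
-139.04389751156057
```

View pics/w6.png

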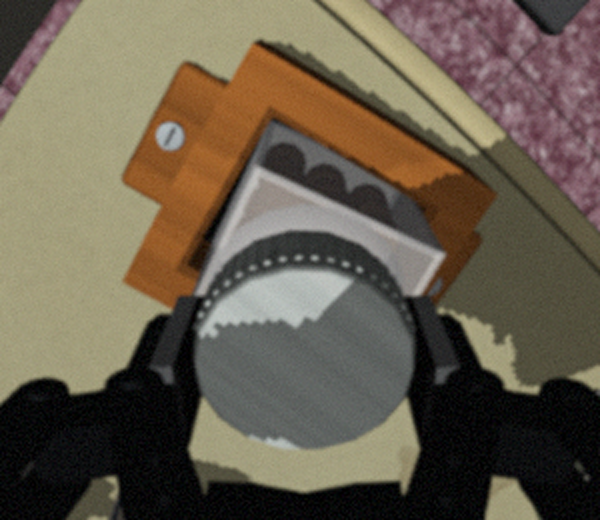

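The relative turn reads about 72.7° (1.27 rad), from the jar edge (260,168) to (443,253) in the tool view. That is past letting go and short of the stop, so I raise the lid straight up.

Call:
send_rows(commands=[{"offset": [0, 0, -0.05], "spin": 0, "claw": 1}, {"offset": [0, 0, -0.05], "spin": 0, "claw": 1}, {"offset": [0, 0, -0.05], "spin": 0, "claw": 1}, {"offset": [0, 0, 0], "spin": 0, "claw": 1}])

```text
time_s: 12.7
ee_pos: [0.4729, -0.0692, 0.1792]
ee_rot: [-0.351, 0.936, -0.0, 0.0]
contact_force: [1.5, 1.7, -0.3]
gripper_width: 0.0518
grasp_force: 104.1
```

Call:
send_rows(commands=[{"offset": [0, 0, -0.12], "spin": 0, "claw": 1}, {"offset": [0, 0, -0.15], "spin": 0, "claw": 1}, {"offset": [0, 0, -0.15], "spin": 0, "claw": 1}, {"offset": [0, 0, -0.12], "spin": 0, "claw": 1}, {"offset": [0, 0, -0.1], "spin": 0, "claw": 1}])

```text
time_s: 13.2
ee_pos: [0.4729, -0.0693, 0.2052]
ee_rot: [-0.351, 0.936, -0.0, 0.0]
contact_force: [-0.2, -0.7, -1.0]
gripper_width: 0.0516
grasp_force: 104.1
```

Call:
send_rows(commands=[{"offset": [0, 0, 0], "spin": 0, "claw": 1}, {"offset": [0, 0, 0], "spin": 0, "claw": 1}, {"offset": [0, 0, 0], "spin": 0, "claw": 1}])

```text
time_s: 13.5
ee_pos: [0.4726, -0.0691, 0.2042]
ee_rot: [-0.351, 0.936, 0.0, -0.0]
contact_force: [0.3, 0.4, -0.9]
gripper_width: 0.0516
grasp_force: 104.1
```

Run:
```python
from h import *
s=robot.sense();print(s["time_s"],s["ee_pos"],s["ee_rot"],s["contact_force"],s["gripper_width"])
im=robot.grab_frame("wrist");b=robot.grab_frame("side");cv2.imwrite("pics/w7.png",np.hstack([cv2.resize(im[110:350,120:400],None,fx=1.5,fy=1.5),cv2.resize(b[110:210,245:395],None,fx=2.5,fy=3.6,interpolation=2)]))
for c in("wrist","side"):
  for t,z in(("jar_mouth",.122),("jar",.01),("jar_lid",.137),("lid_top",.159)):
    print(c,t,[(np.round(x["xy"]).tolist(),round(x["p"],2),np.round(at_z(c,x["xy"],z,s),4).tolist()) for x in robot.landmark_of(t,c)[:2]])
```

```text
13.5 [ 0.47256586 -0.06908295  0.20418434] [-3.51166754e-01  9.36312905e-01  1.42272330e-04 -1.84234596e-04] [ 0.27294754  0.35098992 -0.91755447] 0.05156397333561397
wrist jar_mouth []
wrist jar [([260.0, 186.0], 0.67, [0.474, -0.0708, 0.01]), ([262.0, 252.0], 0.42, [0.5255, -0.0236, 0.01])]
wrist jar_lid [([264.0, 252.0], 0.93, [0.4703, -0.0703, 0.137])]
wrist lid_top [([259.0, 274.0], 0.66, [0.4713, -0.0725, 0.159])]
side jar_mouth [([307.0, 143.0], 0.9, [0.477, -0.0705, 0.122]), ([304.0, 179.0], 0.68, [0.4893, 0.0832, 0.122])]
side jar [([301.0, 178.0], 0.78, [0.4854, -0.0616, 0.01]), ([304.0, 174.0], 0.21, [0.4756, -0.0792, 0.01])]
side jar_lid [([286.0, 263.0], 0.77, [0.5362, 0.3649, 0.137]), ([307.0, 140.0], 0.65, [0.4776, -0.0634, 0.137])]
side lid_top [([306.0, 134.0], 0.75, [0.4817, -0.0591, 0.159]), ([288.0, 256.0], 0.5, [0.5316, 0.3665, 0.159])]
```

View pics/w7.png

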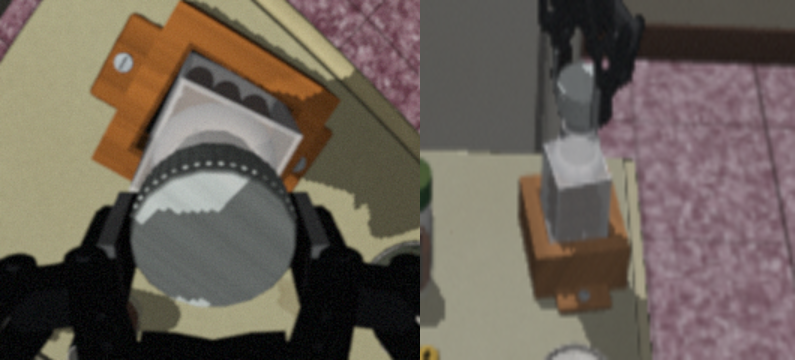

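The jar stands open in the block. The lid is held level and centred above its mouth, about 13.6 mm clear (31.6 mm rise less 18 mm of overlap).

```bash
python3 -c "
from bench import robot
print(robot.finish_job())"
```

```text
the job is handed in; nothing more can be done
None
```

The job is handed in at about 14 s on the robot's clock: the jar stands open in the brace pocket, the gripper holds the lid level and centred about 14 mm above its mouth by my measurements, and the tin, spice jar and salt carton were not touched.

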